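# Unlatch the gear bin with its key and hold it

## Task

Pull the orange-headed key up out of its slot in the clear filter rack, push it into the lock on top of the grey metal bin and work it past the sticky pins until it is fully home, then turn it a full quarter turn clockwise (seen from above) against the lock's return spring. The latch stays drawn back only while the key is held turned, so finish still gripping the turned key: do not let go. Leave the grey-headed key, the filters and the other things on the desk where they are.

Things in the scene. Friction and masses are not known exactly. Their poses are not given: they have to be found in the camera images.
- orange_key_head (a point): Centre of the orange plastic head of the loose key to use (35 g, 74 mm tall), upright with its blade down in an end slot of the rack. Axes: z up along the key, y its width, x its thickness. Head 30 mm wide (y), 10 mm thick (x), 34 mm high: pinch it from above across the thickness. 57 mm above the blade's tip. The key is the same after half a turn about z.
- orange_key_tip (a point): Tip of the orange key's blade, on its axis; same axes; starts 28 mm deep in the rack. From here up: steel blade 28 mm long, 12 mm wide (y), 4 mm thick (x), tip rounded; round collar 24 mm across, 4 mm high, resting on the rack's top; neck 14 x 6 mm, 8 mm high; then the head.
- keyway (a point): Centre of the slot's mouth, level with the 24 mm square brass lock face, 106 mm above the desk. Turns with the plug about its z axis (up). Slot 13.2 mm along y, 5.2 mm along x, 45 degree lead-in 3.5 mm wide all round. Two sticky sprung pins 12 and 21 mm down resist the blade with 5 to 20 N; press on, wiggling. Home: the key's collar rests on the face, its tip 28 mm below this point.
- plug (a joint): Turn of the lock plug: 0 at rest, growing clockwise seen from above to a firm stop at 1.57 rad (a quarter turn). A spring resists with 0.03 N m at 0, 0.1 N m at the stop, and turns it back if the key is let go. The key turns about 0.1 rad in the slot before the plug follows. Turning draws the latch bolt on the bin's top back 14 mm.
- bin: Grey steel bin, fixed, 180 mm (x) by 200 mm (y), 100 mm high, blue door on its -x face, blue lip and steel latch bolt on top (7 mm high). Origin: centre of the underside, z up. Lock axis at x -20, y +30 mm, in a steel ring 43 mm across, 5 mm high; at rest the slot's long way lies along this x. Stands left or right.
- rack: Clear acrylic slotted rack, fixed to the desk, 80 mm (x) by 170 mm (y), 36 mm high; origin: centre of the underside, z up. Narrow key slots (13.4 mm along y, 5.4 mm along x, 30 mm deep) at y +58 and y -58 mm hold the two keys, in either order; two filters stand in slots at y +14 and -14 mm.
- grey_key_head (a point): Centre of the grey plastic head of the other key, equal in shape and size to the orange one, upright in the other end slot of the rack. Does not belong to this job: leave it.
- filter_a: Dark grey glass filter, 58 x 4 x 60 mm, upright in the rack, its top 66 mm above the desk; origin at the centre of its lower edge. Leave it.
- filter_b: Amber glass filter, as the dark one. Leave it.
- blower: Black silicone blower, standing, 62 mm across, 120 mm high with its nozzle; origin at the centre of the underside. Leave it.
- bracket: Black aluminium L-bracket, 60 x 30 mm foot, 54 mm high; origin at the centre of the underside. Leave it.
- cap_keeper: Black round plastic lens cap keeper, 72 mm across, 19 mm high; origin at the centre of the underside. Leave it.
- mug: Blue mug, 80 mm across, 90 mm high; origin at the centre of the underside. Leave it.

How it is judged:
On the way, in this order (a step that is already met when the one before it is completed fails the run):
1. the orange key is fully home in the lock, held by the fingers, the plug not yet turned (z of orange_key_tip in the frame of keyway below -0.0245 m and horizontal distance between orange_key_tip and keyway below 0.004 m and angle between orange_key_tip's own z axis and vertical below 0.15 rad and contact force between the fingers and orange_key above 2 N and value of joint plug below 0.3 rad), for 0.1 s.
2. the plug is turned a quarter with the key home (z of orange_key_tip in the frame of keyway below -0.0245 m and horizontal distance between orange_key_tip and keyway below 0.004 m and angle between orange_key_tip's own z axis and vertical below 0.15 rad and contact force between the fingers and orange_key above 2 N and value of joint plug above 1.35 rad), for 0.2 s.
At the end, for the whole second after the job is handed in: The program ends holding: the fingers grip the orange key (more than 2 N), the key is home in the lock (tip at least 24.5 mm below the lock face, within 4 mm of its axis, tilted less than 0.15 rad), and the plug is held turned at 1.35 rad or more. All bystanders are where they were (all of step 2); the arm keeps its last pose, push and grip.
It fails at once if the grey key is moved more than 20 mm (distance of grey_key_head from where it was at the start of the episode above 0.02 m).
It fails at once if a filter is moved more than 20 mm (distance of any of filter_a, filter_b from where it was at the start of the episode above 0.02 m).
It fails at once if the blower, bracket, cap keeper or mug is moved more than 40 mm (distance of any of blower, bracket, cap_keeper, mug from where it was at the start of the episode above 0.04 m).
It also fails if it takes over 54 s, if anything falls off the work surface, if the arm or the gripper's body presses on something with over 40 N, if the wrist force passes 120 N, or if a joint passes its speed limit or range.

## Robot

A 7-joint arm with a two-finger parallel gripper is mounted at the origin on the work surface. World frame = base frame: x ahead of the robot, y to its left, z up, the work surface at z = 0. Lengths are in m, angles in rad, forces in N, time in s.
With the tool pointing down it reaches from about 0.35 to 0.9 m from the base axis. Payload 8.1 kg.
Tool frame: the origin (TCP) lies between the finger pads; the fingertips stand 17 mm ahead of it and the grasp point (between the pads) lies 2 mm behind it; z points along the fingers, y is the line along which they close (so a half turn about z gives the same grasp; the last joint's range is limited). The gripper opens to 92 mm and grips with 3 to 60 N. Pads are 19 mm wide; open, the fingers measure 130 mm over their backs; the gripper's body (75 mm by 190 mm) begins 47 mm behind the grasp point.
Start: joints at [1.072, 0.434, 0.025, 1.573, -0.012, 1.134, -0.075], TCP at [0.241, -0.577, 0.244] pointing down, gripper open.
Joint ranges: [-2.62, 2.62], [-0.44, 2.09], [-1.27, 1.32], [0.08, 2.57], [-1.32, 4.46], [0.12, 2], [-2.74, 2.74]. Speed limits (rad/s): [2.22, 2.22, 3.01, 3.01, 3.14, 3.14, 3.14].

## Interface

Orientations are given as a rotation vector (axis times angle).
In Python, from cell import observe, get_image, calibration, sign_off, look_for, regions_of, landmark_of gives the robot as it stands.
- The arm moves only by the tool jog_arm, never from a script. Its argument "plan" is a list of rows, each an object with "offset": the shift along the tool's x, y, z normalised to -1 to 1, where 1 is 0.15 m, a list of three; "twist": the turn, a rotation vector about the tool's x, y, z normalised to -1 to 1, where 1 is 2 pi rad, a list of three; "fingers": the gripper command: -1 is shut, 1 is fully open, values between are in proportion. In form: [{"offset": [x, y, z], "twist": [ax, ay, az], "fingers": fingers}, ...]. A call has 1 to 20 rows; each row is the pose to reach, as a shift and turn from the pose commanded when the call began, along the tool's axes at that moment, turning the shorter way round; what a row does not reach only later rows make up. A row lasts 1/8 s, in which the tool goes at most 62.5 mm and 10.7 degrees, less where a joint would pass 70% of its speed; a pose out of reach is approached as far as the arm can. A call with a number of a shift or a turn outside -1 to 1 is refused whole. A call with a gripper value outside its range is refused whole. The fingers move at their own pace and stop on an object; "newtons" is the grip in N (left out, the last holds). Time passes only in rows, so rows that repeat a pose let the fingers close. It gives the time, the measured TCP pose, the force, the opening and the grip force at its end, in the units of the state.
- observe(): the state, without advancing time (a new reading comes with each control period).
- get_image(name): name is "scene" or "top" or "wrist"; returns the picture (420x560x3 uint8, red, green, blue); there is no depth.
- calibration(name): a dict with "fov_y" (degrees; the focal length in pixels is half the picture's height over the tangent of half this angle, whatever the lens; pixels are square), "cx", "cy" (the principal point, pixels), "k1" (the pictures are not rectified: a ray, as slopes to the right and down, at radius r is drawn at 1 + k1 r^2 times it, then the intrinsics apply), "position" and "attitude" of the camera in the world. Camera axes: x right, y down, z forward; pixel columns grow to the right and rows downward; lengths in m; the calibration is good to about 2 mm. A picture is of the moment at which its call begins: read the wrist's pose just before it. calibration takes no time and is no camera call; for the wrist camera it gives the pose at the moment of the call.
- sign_off(): hands the job in; it is judged then, once.
Trained networks look in the newest picture that a camera, given by its name, has taken for a name from the list of things; names that differ only in an ending like _2 or _b are one class to them, and where a whole thing is asked for, a point or a joint stands for the part that bears it (a point fixed in the world has none). Each returns a list of dicts, best first, with "conf" (0 to 1); they miss things now and then, are a little off and sometimes report something else, mostly with a low value. They report only what shows in the picture. A call takes as long as a camera call.
- look_for(thing, camera): "box" ([left, top, width, height] as shares, 0 to 1, of the picture: columns of its width, rows of its height, round what is visible of it).
- regions_of(thing, camera): "region" (420x560 bool, what is visible of it) and "box" ([left, top, width, height] as shares, 0 to 1, of the picture: columns of its width, rows of its height, round what is visible of it).
- landmark_of(thing, camera): "at" ([row, column] as shares, 0 to 1, of the picture: columns of its width, rows of its height: a listed point, or the origin of a listed thing).
The state is a dict: "clock": time; "joints": joint angles; "dq": joint speeds; "joint_efforts": joint torques, N m; "position": TCP position; "ee_rot": TCP orientation; "force": force on the tool from outside, world axes, zero at the start; "ft_torque": the same for the moment, N m; "width": opening from 0.0 (shut) to 1.0 (fully open); "gripper_force": force on a finger pad.
Only numpy, scipy, OpenCV 4.12 (cv2) and the standard library are available. Lean on these libraries where they do the work, as an engineer would, in place of code of your own. Each camera call takes 0.05 s, during which the arm holds its last target. There are 200 camera calls.

## Working session

There is one attempt and no reset: what is moved stays moved. The work goes in short steps, Python scripts to look and compute and a tool call to move; the robot and the scene stay as the last step left them, time stands still between calls to the robot, and variables do not carry over. Pictures are saved under pics/ and viewed, at most 10 in all, crops included, and the job is handed in when it is done.

Besides the shell and the picture viewer there is one more tool, called after "Call:" as a command line: name --argument value ..., lists and objects as JSON in quotes. jog_arm: Moves the arm, as the interface text tells. Scaled input: -1 to 1 covers 0.15 m each way for a shift and 2 pi rad each way for a turn. Its arguments: {"type":"object","properties":{"plan":{"type":"array","items":{"type":"object","properties":{"offset":{"type":"array","items":{"type":"number","minimum":-1,"maximum":1}},"twist":{"type":"array","items":{"type":"number","minimum":-1,"maximum":1}},"fingers":{"type":"number"}}}},"newtons":{"type":"number"}},"required":["plan"]}

```bash
mkdir -p pics; ls
cat > h.py <<'E'
import numpy as np, cv2
from scipy.spatial.transform import Rotation as R
from cell import *
def rotm(a):
    a=np.array(a,float)
    return a if a.shape==(3,3) else R.from_rotvec(a).as_matrix() if a.size==3 else R.from_quat(a).as_matrix()
def ray(c,u,v):
    f=210/np.tan(np.radians(c['fov_y'])/2)
    K=np.array([[f,0,c['cx']],[0,f,c['cy']],[0,0,1.]])
    p=cv2.undistortPoints(np.array([[[u,v]]],float),K,np.array([c['k1'],0,0,0,0.]))[0,0]
    # undistort matches x*(1+k1 r^2)
    return np.array(c['position']),rotm(c['attitude'])@np.array([p[0],p[1],1])
def at_z(c,u,v,z):
    o,d=ray(c,u,v); return o+d*(z-o[2])/d[2]
def proj(c,P):
    f=210/np.tan(np.radians(c['fov_y'])/2)
    q=rotm(c['attitude']).T@(np.array(P)-np.array(c['position'])); x=q[:2]/q[2]
    x=x*(1+c['k1']*(x@x)); return f*x[0]+c['cx'],f*x[1]+c['cy']
def snap(n,fn):
    im=get_image(n); cv2.imwrite('pics/'+fn,im[:,:,::-1]); return im
def tool(P):
    "world delta -> tool axes normalised"
    s=observe(); return rotm(s['ee_rot']).T@(np.array(P)-np.array(s['position']))/0.15
E
python3 - <<'E'
from h import *
print(observe())
a=snap('scene','s.png');b=snap('top','t.png')
for n in('scene','top'): print(n,calibration(n))
cv2.imwrite('pics/st.png',np.vstack([a,b])[:,:,::-1])
zs={'orange_key_head':.07,'keyway':.106,'grey_key_head':.07,'bin':0,'rack':0,'mug':0,'blower':0,'bracket':0,'cap_keeper':0,'filter_a':0.006}
for t,z in zs.items():
  for n in('scene','top'):
    for l in landmark_of(t,n)[:2]:
      v,u=l['at'][0]*420,l['at'][1]*560
      print(t,n,round(l['conf'],2),round(u),round(v),at_z(calibration(n),u,v,z).round(3))
E
```

```text
pics
{'clock': 0.0, 'joints': array([ 1.0724206 ,  0.43519595,  0.02496307,  1.57408126, -0.01158136,
        1.13399903, -0.07511412]), 'dq': array([-1.28881479e-03, -1.47006964e-04,  3.08519972e-04,  1.36385458e-03,
       -3.39887639e-04, -7.51319966e-07, -5.26471637e-04]), 'joint_efforts': array([ 1.16817619e-04, -6.67852592e+01,  9.84746777e-01, -3.14450812e+01,
       -6.08283165e-02,  4.31770273e-02,  2.50779694e-04]), 'position': array([ 0.24071828, -0.5762669 ,  0.24296776]), 'ee_rot': array([-3.07885901e+00, -6.17241231e-01,  7.06888908e-04]), 'force': array([ 0.53189169, -0.37083823,  0.52124531]), 'ft_torque': array([0.00593738, 0.01628636, 0.05294258]), 'gripper_force': 0.0, 'width': 0.9989704274693791}
scene {'fov_y': 50.613393408423356, 'cx': 284.3181371276175, 'cy': 210.24580478256104, 'k1': -0.13045414873037456, 'position': array([ 1.06691296, -0.27016711,  0.69585438]), 'attitude': array([-2.18904718, -1.19229428,  0.42196998])}
top {'fov_y': 56.63442928199711, 'cx': 280.1234863533446, 'cy': 214.6482757915946, 'k1': -0.04622928336511508, 'position': array([0.4835603
[... 591 characters left out ...]
0.44 154 233 [ 0.492 -0.197 -0.   ]
rack top 0.59 405 255 [ 0.551 -0.256  0.   ]
rack top 0.42 392 262 [ 0.538 -0.225  0.   ]
mug scene 0.85 287 313 [ 0.779 -0.069  0.   ]
mug top 0.75 310 165 [ 0.77  -0.069  0.   ]
blower scene 0.72 390 240 [0.757 0.185 0.   ]
blower top 0.6 200 179 [0.757 0.181 0.   ]
bracket scene 0.82 214 351 [ 0.772 -0.208  0.   ]
bracket top 0.94 370 156 [ 0.78  -0.208  0.   ]
cap_keeper scene 0.61 349 273 [0.773 0.07  0.   ]
cap_keeper top 0.58 249 170 [0.769 0.068 0.   ]
filter_a scene 0.59 127 277 [ 0.566 -0.278  0.006]
filter_a scene 0.47 141 265 [ 0.554 -0.248  0.006]
filter_a top 0.64 403 253 [ 0.555 -0.251  0.006]
filter_a top 0.47 412 251 [ 0.557 -0.272  0.006]
```

Run:
```python
import cv2
a=cv2.imread('pics/t.png');b=cv2.imread('pics/s.png')
a=cv2.resize(a[200:400,110:480],None,fx=2.1,fy=2.1,interpolation=cv2.INTER_CUBIC)
cv2.imwrite('pics/c1.png',a)
```

```text
(no output)
```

View pics/c1.png

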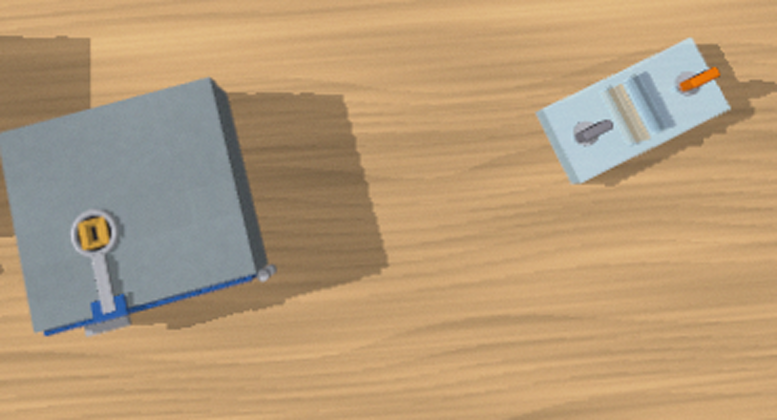

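View pics/s.png

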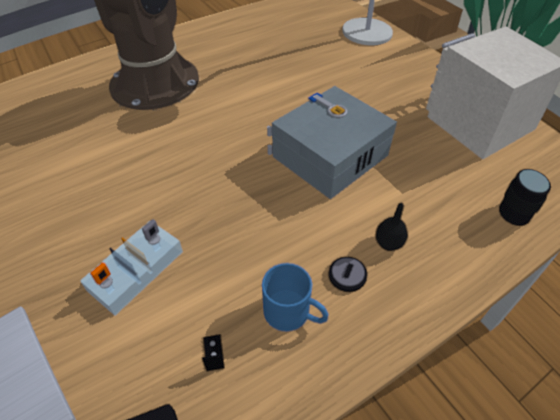

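The top crop shows the orange key at (708,78), the grey key at (592,130) and the lock at (93,233). The bin is yawed about 14° and the rack about 20°. I'll move above the orange key first.

Call:
jog_arm --plan '[{"offset": [0.45, -0.12, 0], "twist": [0, 0, 0], "fingers": 1}, {"offset": [0.93, -0.24, 0], "twist": [0, 0, 0], "fingers": 1}, {"offset": [0.93, -0.24, 0], "twist": [0, 0, 0], "fingers": 1}, {"offset": [0.93, -0.24, 0], "twist": [0, 0, 0], "fingers": 1}]'

```text
clock: 1.6
position: [0.357, -0.4888, 0.2438]
ee_rot: [-3.079, -0.622, -0.0]
force: [-0.3, -0.2, 0.4]
width: 0.999
gripper_force: 0.0
```

Call:
jog_arm --plan '[{"offset": [0.45, -0.12, 0], "twist": [0, 0, 0], "fingers": 1}, {"offset": [0.93, -0.24, 0], "twist": [0, 0, 0], "fingers": 1}, {"offset": [0.93, -0.24, 0], "twist": [0, 0, 0], "fingers": 1}, {"offset": [0.93, -0.24, 0], "twist": [0, 0, 0], "fingers": 1}]'

```text
clock: 2.1
position: [0.4702, -0.4035, 0.2435]
ee_rot: [3.08, 0.618, -0.001]
force: [-0.3, -0.2, 0.1]
width: 1.001
gripper_force: 0.0
```

Call:
jog_arm --plan '[{"offset": [0.93, -0.24, 0.4], "twist": [0, 0, -0.2425], "fingers": 1}, {"offset": [0.93, -0.24, 0.4], "twist": [0, 0, -0.2425], "fingers": 1}, {"offset": [0.93, -0.24, 0.4], "twist": [0, 0, -0.2425], "fingers": 1}, {"offset": [0.93, -0.24, 0.4], "twist": [0, 0, -0.2425], "fingers": 1}, {"offset": [0.93, -0.24, 0.4], "twist": [0, 0, -0.2425], "fingers": 1}, {"offset": [0.93, -0.24, 0.4], "twist": [0, 0, -0.2425], "fingers": 1}, {"offset": [0.93, -0.24, 0.4], "twist": [0, 0, -0.2425], "fingers": 1}, {"offset": [0.93, -0.24, 0.4], "twist": [0, 0, -0.2425], "fingers": 1}, {"offset": [0.93, -0.24, 0.4], "twist": [0, 0, -0.2425], "fingers": 1}, {"offset": [0.93, -0.24, 0.4], "twist": [0, 0, -0.2425], "fingers": 1}, {"offset": [0.93, -0.24, 0.4], "twist": [0, 0, -0.2425], "fingers": 1}]'

```text
clock: 3.48
position: [0.585, -0.3165, 0.1837]
ee_rot: [1.807, 2.57, -0.001]
force: [-0.7, 1.1, -0.1]
width: 1.001
gripper_force: 0.0
```

```bash
cat > m.py <<'E'
from h import *
s=observe(); M=rotm(s['ee_rot'])
print(s['clock'],s['position'].round(4),'yaw tooly',np.degrees(np.arctan2(M[1,1],M[0,1])).round(2),'tilt',M[2].round(4),'q',s['joints'].round(2),'F',s['force'].round(1),'w',round(s['width'],3),round(s['gripper_force'],1))
E
python3 - <<'E'
from m import *
im=snap('wrist','w1.png'); c=calibration('wrist')
for t,z in {'orange_key_head':.065,'grey_key_head':.065,'orange_key_tip':.008,'rack':0}.items():
    for l in landmark_of(t,'wrist')[:2]:
      v,u=l['at'][0]*420,l['at'][1]*560
      print(t,round(l['conf'],2),round(u),round(v),at_z(c,u,v,z).round(4))
for t in ['orange_key_head','grey_key_head']:
  for r in regions_of(t,'wrist')[:1]:
    m=r['region'].astype(np.uint8); print(t,r['conf'],cv2.minAreaRect(np.argwhere(m)[:,::-1].astype(np.float32)))
E
```

```text
3.475 [ 0.585  -0.3165  0.1837] yaw tooly 19.78 tilt [-4.e-04 -4.e-04 -1.e+00] q [ 0.68  0.59 -0.43  1.51  0.26  1.1   0.55] F [-0.7  1.1 -0.1] w 1.001 0.0
orange_key_head 0.67 264 208 [ 0.5742 -0.3166  0.065 ]
grey_key_head 0.83 260 40 [ 0.5327 -0.2087  0.065 ]
orange_key_tip 0.81 266 191 [ 0.5729 -0.3144  0.008 ]
rack 0.57 264 125 [ 0.552  -0.2606  0.    ]
orange_key_head 0.6 ((264.0, 208.0), (28.460494995117188, 46.169254302978516), 18.434947967529297)
grey_key_head 0.93 ((259.7364501953125, 37.19282150268555), (57.07500457763672, 31.94471549987793), 68.5522689819336)
```

View pics/w1.png

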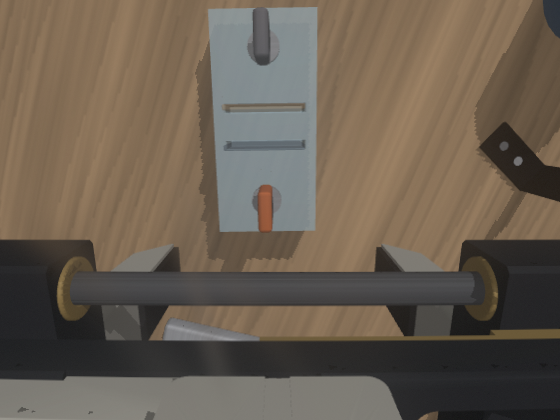

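The wrist view shows the orange head at (265,208) and the grey one at (260,37), with the filters between them. The key at (0.574, -0.316) sits 116 mm from the grey one, which matches the rack. Next I descend and grip.

Call:
jog_arm --newtons 50 --plan '[{"offset": [0.028, -0.068, 0.1], "twist": [0, 0, -0.0033], "fingers": 1}, {"offset": [0.028, -0.068, 0.3], "twist": [0, 0, -0.0033], "fingers": 1}, {"offset": [0.028, -0.068, 0.5], "twist": [0, 0, -0.0033], "fingers": 1}, {"offset": [0.028, -0.068, 0.7], "twist": [0, 0, -0.0033], "fingers": 1}, {"offset": [0.028, -0.068, 0.805], "twist": [0, 0, -0.0033], "fingers": 1}, {"offset": [0.028, -0.068, 0.805], "twist": [0, 0, -0.0033], "fingers": 1}, {"offset": [0.028, -0.068, 0.805], "twist": [0, 0, -0.0033], "fingers": -0.5}, {"offset": [0.028, -0.068, 0.805], "twist": [0, 0, -0.0033], "fingers": -1}, {"offset": [0.028, -0.068, 0.805], "twist": [0, 0, -0.0033], "fingers": -1}, {"offset": [0.028, -0.068, 0.805], "twist": [0, 0, -0.0033], "fingers": -1}, {"offset": [0.028, -0.068, 0.805], "twist": [0, 0, -0.0033], "fingers": -1}, {"offset": [0.028, -0.068, 0.805], "twist": [0, 0, -0.0033], "fingers": -1}]'

```text
clock: 5.32
position: [0.5744, -0.3153, 0.063]
ee_rot: [-1.776, -2.592, 0.0]
force: [-0.3, -0.8, -0.5]
width: 0.398
gripper_force: 0.0
```

```bash
python3 m.py
```

```text
5.325 [ 0.5744 -0.3153  0.063 ] yaw tooly 21.16 tilt [-0. -0. -1.] q [ 0.67  0.7  -0.4   1.64  0.33  0.86  0.51] F [-0.3 -0.8 -0.5] w 0.398 0.0
```

Call:
jog_arm --plan '[{"offset": [0, 0, 0], "twist": [0, 0, 0], "fingers": -1}, {"offset": [0, 0, 0], "twist": [0, 0, 0], "fingers": -1}, {"offset": [0, 0, 0], "twist": [0, 0, 0], "fingers": -1}, {"offset": [0, 0, 0], "twist": [0, 0, 0], "fingers": -1}, {"offset": [0, 0, 0], "twist": [0, 0, 0], "fingers": -1}, {"offset": [0, 0, 0], "twist": [0, 0, 0], "fingers": -1}, {"offset": [0, 0, 0], "twist": [0, 0, 0], "fingers": -1}]'

```text
clock: 6.2
position: [0.5745, -0.3152, 0.063]
ee_rot: [1.776, 2.592, 0.0]
force: [1.1, 0.6, -0.9]
width: 0.109
gripper_force: 50.0
```

```bash
python3 m.py
```

```text
6.2 [ 0.5745 -0.3152  0.063 ] yaw tooly 21.17 tilt [-1.e-04  1.e-04 -1.e+00] q [ 0.67  0.7  -0.4   1.64  0.33  0.86  0.51] F [ 1.1  0.6 -0.9] w 0.109 50.0
```

Call:
jog_arm --plan '[{"offset": [0, 0, -0.08], "twist": [0, 0, 0], "fingers": -1}, {"offset": [0, 0, -0.2], "twist": [0, 0, 0], "fingers": -1}, {"offset": [0, 0, -0.35], "twist": [0, 0, 0], "fingers": -1}, {"offset": [0, 0, -0.6], "twist": [0, 0, 0], "fingers": -1}, {"offset": [0, 0, -0.9], "twist": [0, 0, 0], "fingers": -1}, {"offset": [0, 0, -0.95], "twist": [0, 0, 0], "fingers": -1}, {"offset": [0, 0, -0.95], "twist": [0, 0, 0], "fingers": -1}]'

```text
clock: 7.08
position: [0.5743, -0.3156, 0.2067]
ee_rot: [1.775, 2.59, -0.001]
force: [-0.3, 0.4, -0.5]
width: 0.104
gripper_force: 50.0
```

Run:
```python
from m import *
p=s['position']
im=snap('wrist','w2.png'); c=calibration('wrist')
for t,z in {'orange_key_head':p[2]+.002,'orange_key_tip':p[2]-.055}.items():
  print('exp',proj(c,p-[0,0,p[2]-z]))
  for l in landmark_of(t,'wrist')[:2]:
      v,u=l['at'][0]*420,l['at'][1]*560
      print(t,round(l['conf'],2),round(u),round(v),at_z(c,u,v,z).round(4))
for n in('scene','top'):
  c=calibration(n); get_image(n)
  for t,z in {'orange_key_head':p[2]+.002,'orange_key_tip':p[2]-.055}.items():
    print(n,t,'exp',proj(c,p-[0,0,p[2]-z]),[(l['conf'],l['at'][1]*560,l['at'][0]*420) for l in landmark_of(t,n)[:2]])
```

```text
7.075 [ 0.5743 -0.3156  0.2067] yaw tooly 21.14 tilt [-1.4e-03  4.0e-04 -1.0e+00] q [ 0.7   0.56 -0.44  1.51  0.25  1.13  0.58] F [-0.3  0.4 -0.5] w 0.104 50.0
exp (np.float64(280.5064440652433), np.float64(283.9146432807401))
orange_key_head 0.79 275 283 [ 0.572  -0.3163  0.2087]
exp (np.float64(279.8084808993368), np.float64(240.7112786792307))
orange_key_tip 0.72 275 241 [ 0.5718 -0.3165  0.1517]
scene orange_key_head exp (np.float64(69.13747792363975), np.float64(219.25115293460573)) [(0.71, 283.584, 312.9)]
scene orange_key_tip exp (np.float64(82.2638846682344), np.float64(242.4136434204392)) [(0.55, 85.288, 243.516)]
top orange_key_head exp (np.float64(476.57892998499926), np.float64(224.70925144746676)) [(0.55, 476.78400000000005, 224.19600000000003)]
top orange_key_tip exp (np.float64(461.3093519785368), np.float64(230.44274697616146)) [(0.7, 403.48, 252.714), (0.45, 461.72, 233.98200000000003)]
```

View pics/w2.png

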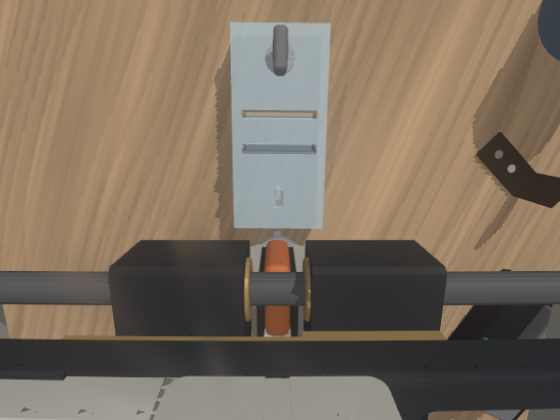

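The key is held centred: head at (277,284), tip at (277,238), slot empty. The wrist camera reads about 2 mm off along tool y, so I'll servo key against keyway in the same camera.

Call:
jog_arm --plan '[{"offset": [0.4, 0.1, 0], "twist": [0, 0, 0], "fingers": -1}, {"offset": [0.8, 0.2, 0], "twist": [0, 0, 0], "fingers": -1}, {"offset": [0.95, 0.238, 0], "twist": [0, 0, 0], "fingers": -1}]'

```text
clock: 7.9
position: [0.5561, -0.1647, 0.2058]
ee_rot: [-1.769, -2.596, -0.002]
force: [0.2, -0.4, -0.8]
width: 0.106
gripper_force: 50.0
```

Call:
jog_arm --plan '[{"offset": [0.4, 0.1, 0], "twist": [0, 0, 0], "fingers": -1}, {"offset": [0.8, 0.2, 0], "twist": [0, 0, 0], "fingers": -1}, {"offset": [0.95, 0.238, 0], "twist": [0, 0, 0], "fingers": -1}]'

```text
clock: 8.28
position: [0.5375, -0.0191, 0.2059]
ee_rot: [-1.769, -2.596, -0.002]
force: [0.5, -1.1, -0.8]
width: 0.103
gripper_force: 50.0
```

Call:
jog_arm --plan '[{"offset": [0.4, 0.1, 0], "twist": [0, 0, 0], "fingers": -1}, {"offset": [0.8, 0.2, 0], "twist": [0, 0, 0], "fingers": -1}, {"offset": [0.95, 0.238, 0], "twist": [0, 0, 0], "fingers": -1}]'

```text
clock: 8.65
position: [0.5189, 0.1267, 0.2059]
ee_rot: [-1.768, -2.596, -0.003]
force: [0.0, -0.6, -0.6]
width: 0.106
gripper_force: 50.0
```

Call:
jog_arm --plan '[{"offset": [0.4, 0.1, 0], "twist": [0, 0, -0.02], "fingers": -1}, {"offset": [0.8, 0.2, 0], "twist": [0, 0, -0.05], "fingers": -1}, {"offset": [0.95, 0.238, 0], "twist": [0, 0, -0.23], "fingers": -1}, {"offset": [0.95, 0.238, 0], "twist": [0, 0, -0.23], "fingers": -1}, {"offset": [0.95, 0.238, 0], "twist": [0, 0, -0.23], "fingers": -1}, {"offset": [0.95, 0.238, 0], "twist": [0, 0, -0.23], "fingers": -1}, {"offset": [0.95, 0.238, 0], "twist": [0, 0, -0.23], "fingers": -1}, {"offset": [0.95, 0.238, 0], "twist": [0, 0, -0.23], "fingers": -1}, {"offset": [0.95, 0.238, 0], "twist": [0, 0, -0.23], "fingers": -1}, {"offset": [0.95, 0.238, 0], "twist": [0, 0, -0.23], "fingers": -1}, {"offset": [0.95, 0.238, 0], "twist": [0, 0, -0.23], "fingers": -1}]'

```text
clock: 10.02
position: [0.5018, 0.2679, 0.2055]
ee_rot: [-0.378, 3.119, -0.0]
force: [0.5, -0.4, 0.1]
width: 0.102
gripper_force: 50.0
```

```bash
cat > look.py <<'E'
from m import *
import sys
p=s['position']
im=snap('wrist',sys.argv[1]); c=calibration('wrist')
for t,z in {'keyway':.106,'orange_key_tip':p[2]-.055,'bin':0}.items():
  for l in landmark_of(t,'wrist')[:2]:
      v,u=l['at'][0]*420,l['at'][1]*560; P=at_z(c,u,v,z)
      print(t,round(l['conf'],2),round(u),round(v),P.round(4),'tool',(M.T@(P-p)).round(4))
E
python3 look.py w3.png
```

```text
10.025 [0.5018 0.2679 0.2055] yaw tooly 103.83 tilt [-2.e-04 -2.e-04 -1.e+00] q [ 0.05  0.55 -0.93  1.71  0.48  1.13  0.79] F [ 0.5 -0.4  0.1] w 0.102 50.0
keyway 0.74 269 181 [0.476  0.2552 0.106 ] tool [ 0.0281 -0.0062  0.0995]
orange_key_tip 0.68 274 239 [0.5007 0.2651 0.1505] tool [ 0.0018 -0.0024  0.055 ]
bin 0.81 236 182 [0.5016 0.2263 0.    ] tool [ 0.0102 -0.0403  0.2055]
```

View pics/w3.png

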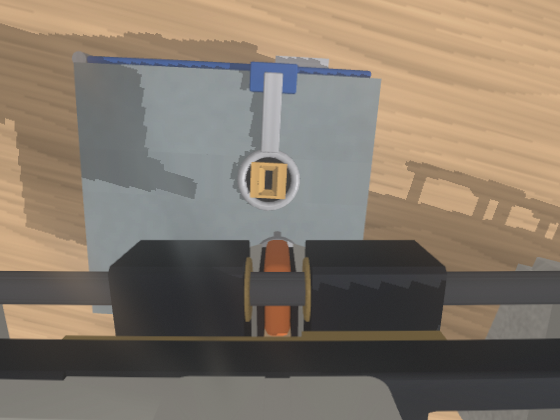

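The lock sits at (269,181) and the bin is slightly rotated in view. I'll compute its yaw from the edges and refine the slot centre by brass colour.

Run:
```python
from h import *
c=calibration('wrist')
def ang(a,b,z):
    d=at_z(c,*b,z)-at_z(c,*a,z); return np.degrees(np.arctan2(d[1],d[0])),np.linalg.norm(d)
print('front',ang((78,66),(379,80),.1),'left',ang((78,66),(93,300),.1),'right',ang((379,80),(366,238),.1))
im=cv2.imread('pics/w3.png'); hsv=cv2.cvtColor(im,cv2.COLOR_BGR2HSV)
m=cv2.inRange(hsv,(12,120,100),(32,255,255)); w=np.zeros_like(m); w[150:212,238:302]=m[150:212,238:302]
p=cv2.findNonZero(w); r=cv2.minAreaRect(p); print(r,cv2.boundingRect(p)); q=cv2.boxPoints(r)
print([ang(q[i],q[(i+1)%4],.106) for i in range(4)])
x=cv2.resize(im[145:215,235:305],None,fx=8,fy=8,interpolation=cv2.INTER_CUBIC); cv2.imwrite('pics/c3.png',x)
```

```text
front (np.float64(101.21692115048371), np.float64(0.1964374094039216)) left (np.float64(10.310074441860076), np.float64(0.16734276758976419)) right (np.float64(12.71944094320266), np.float64(0.10805106049494792))
((267.7478332519531, 180.28321838378906), (33.72513198852539, 34.390323638916016), 3.814075469970703) (251, 163, 35, 36)
[(np.float64(-170.84504961374844), np.float64(0.02343976060940291)), (np.float64(100.10818855101424), np.float64(0.02253939511077788)), (np.float64(10.424132089690628), np.float64(0.02346821579416286)), (np.float64(-79.96968993336964), np.float64(0.02305877817702374))]
```

View pics/c3.png

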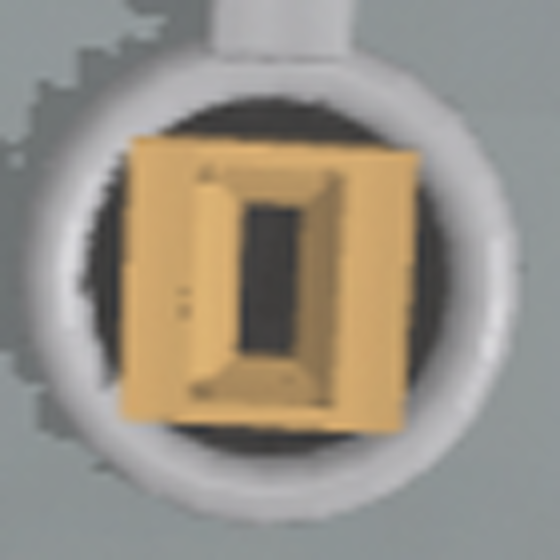

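Call:
jog_arm --plan '[{"offset": [0.183, -0.023, 0], "twist": [0, 0, 0.0067], "fingers": -1}, {"offset": [0.183, -0.023, 0.1], "twist": [0, 0, 0.0067], "fingers": -1}, {"offset": [0.183, -0.023, 0.2], "twist": [0, 0, 0.0067], "fingers": -1}, {"offset": [0.183, -0.023, 0.263], "twist": [0, 0, 0.0067], "fingers": -1}, {"offset": [0.183, -0.023, 0.263], "twist": [0, 0, 0.0067], "fingers": -1}, {"offset": [0.183, -0.023, 0.263], "twist": [0, 0, 0.0067], "fingers": -1}]'

```text
clock: 10.98
position: [0.4762, 0.2582, 0.1661]
ee_rot: [0.316, -3.126, -0.001]
force: [-0.2, -0.0, -0.1]
width: 0.105
gripper_force: 50.0
```

```bash
python3 look.py w4.png
python3 - <<'E'
from h import *
a=cv2.imread('pics/w4.png')[140:300,200:350]
c=calibration('scene'); im=snap('scene','s4.png'); p=observe()['position']
u,v=proj(c,[p[0],p[1],.106]); print(u,v)
b=im[int(v)-40:int(v)+30,int(u)-35:int(u)+35,::-1]
cv2.imwrite('pics/c4.png',np.hstack([cv2.resize(a,(398,424),interpolation=2),cv2.resize(b,(400,424),interpolation=2)]))
E
```

```text
10.975 [0.4762 0.2582 0.1661] yaw tooly 101.56 tilt [-0.e+00  4.e-04 -1.e+00] q [ 0.05  0.55 -0.91  1.82  0.5   1.02  0.71] F [-0.2 -0.  -0.1] w 0.105 50.0
keyway 0.81 269 235 [0.4751 0.2529 0.106 ] tool [ 0.0021 -0.0051  0.0601]
bin 0.61 235 224 [0.5042 0.225  0.    ] tool [-0.0207 -0.0382  0.1661]
337.5631081379126 108.1887408663321
```

View pics/c4.png

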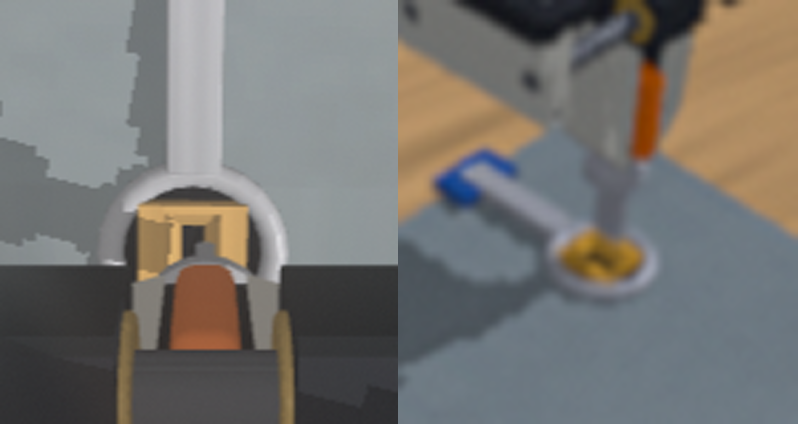

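In the wrist crop the blade (x≈205) is about 2.6 mm right of the slot centre (193). Angle and lengthwise fit look good. I'll correct that and enter.

Call:
jog_arm --plan '[{"offset": [0, -0.0173, 0], "twist": [0, 0, 0], "fingers": -1}, {"offset": [0, -0.0173, 0.02], "twist": [0, 0, 0], "fingers": -1}, {"offset": [0, -0.0173, 0.04], "twist": [0, 0, 0], "fingers": -1}, {"offset": [0, -0.0173, 0.06], "twist": [0, 0, 0], "fingers": -1}, {"offset": [0, -0.0173, 0.08], "twist": [0, 0, 0], "fingers": -1}, {"offset": [0, -0.0173, 0.09], "twist": [0, 0, 0], "fingers": -1}, {"offset": [0, -0.0173, 0.09], "twist": [0, 0, 0], "fingers": -1}]'

```text
clock: 12.1
position: [0.4765, 0.2554, 0.1524]
ee_rot: [0.316, -3.125, 0.0]
force: [0.3, 0.0, -0.2]
width: 0.106
gripper_force: 50.0
```

```bash
python3 m.py
```

```text
12.1 [0.4765 0.2554 0.1524] yaw tooly 101.55 tilt [ 2.e-04 -0.e+00 -1.e+00] q [ 0.04  0.56 -0.9   1.84  0.52  1.    0.7 ] F [ 0.3  0.  -0.2] w 0.106 50.0
```

The tip is 8.6 mm into the slot with no side load. I'll press on with a wiggle.

Call:
jog_arm --newtons 60 --plan '[{"offset": [0, 0, 0], "twist": [0, 0, 0], "fingers": -1}, {"offset": [0, 0, 0.015], "twist": [0, 0, 0.004], "fingers": -1}, {"offset": [0, 0, 0.03], "twist": [0, 0, -0.004], "fingers": -1}, {"offset": [0, 0, 0.045], "twist": [0, 0, 0.004], "fingers": -1}, {"offset": [0, 0, 0.06], "twist": [0, 0, -0.004], "fingers": -1}, {"offset": [0, 0, 0.075], "twist": [0, 0, 0.004], "fingers": -1}, {"offset": [0, 0, 0.083], "twist": [0, 0, -0.004], "fingers": -1}, {"offset": [0, 0, 0.083], "twist": [0, 0, 0], "fingers": -1}]'

```text
clock: 13.1
position: [0.4769, 0.2552, 0.1412]
ee_rot: [-0.314, 3.125, -0.001]
force: [-2.2, -4.1, 13.9]
width: 0.103
gripper_force: 60.0
```

```bash
python3 m.py
```

```text
13.1 [0.4769 0.2552 0.1412] yaw tooly 101.48 tilt [-1.1e-03 -9.0e-04 -1.0e+00] q [ 0.03  0.57 -0.89  1.85  0.53  0.98  0.69] F [-2.2 -4.1 13.9] w 0.103 60.0
```

Call:
jog_arm --plan '[{"offset": [0, 0, 0.012], "twist": [0, 0, 0.004], "fingers": -1}, {"offset": [0, 0, 0.024], "twist": [0, 0, -0.004], "fingers": -1}, {"offset": [0, 0, 0.036], "twist": [0, 0, 0.004], "fingers": -1}, {"offset": [0, 0, 0.046], "twist": [0, 0, -0.004], "fingers": -1}, {"offset": [0, 0, 0.053], "twist": [0, 0, 0.004], "fingers": -1}, {"offset": [0, 0, 0.057], "twist": [0, 0, -0.004], "fingers": -1}, {"offset": [0, 0, 0.06], "twist": [0, 0, 0.004], "fingers": -1}, {"offset": [0, 0, 0.06], "twist": [0, 0, 0], "fingers": -1}]'

```text
clock: 14.1
position: [0.4769, 0.2557, 0.1327]
ee_rot: [-0.314, 3.124, -0.001]
force: [-4.0, -4.6, 17.4]
width: 0.109
gripper_force: 60.0
```

```bash
python3 m.py
```

```text
14.1 [0.4769 0.2557 0.1327] yaw tooly 101.47 tilt [-1.8e-03 -6.0e-04 -1.0e+00] q [ 0.03  0.58 -0.88  1.86  0.54  0.96  0.67] F [-4.  -4.6 17.4] w 0.109 60.0
```

Call:
jog_arm --plan '[{"offset": [0, 0, 0.008], "twist": [0, 0, 0.004], "fingers": -1}, {"offset": [0, 0, 0.016], "twist": [0, 0, -0.004], "fingers": -1}, {"offset": [0, 0, 0.016], "twist": [0, 0, 0], "fingers": -1}, {"offset": [0, 0, 0.016], "twist": [0, 0, 0], "fingers": -1}]'

```text
clock: 14.6
position: [0.477, 0.2558, 0.1324]
ee_rot: [-0.313, 3.122, -0.002]
force: [-11.3, -10.3, 45.0]
width: 0.103
gripper_force: 60.0
```

```bash
python3 m.py
python3 - <<'E'
from h import *
c=calibration('scene'); im=snap('scene','s5.png'); p=observe()['position']
u,v=proj(c,[p[0],p[1],.106])
b=im[int(v)-35:int(v)+20,int(u)-30:int(u)+30,::-1]
w=snap('wrist','w5.png')[180:300,200:350,::-1]
cv2.imwrite('pics/c5.png',np.hstack([cv2.resize(w,(400,400),interpolation=2),cv2.resize(b,(400,400),interpolation=2)]))
E
```

```text
14.6 [0.477  0.2558 0.1324] yaw tooly 101.46 tilt [-0.0033 -0.0017 -1.    ] q [ 0.03  0.58 -0.88  1.86  0.55  0.96  0.67] F [-11.3 -10.3  45. ] w 0.103 60.0
```

View pics/c5.png

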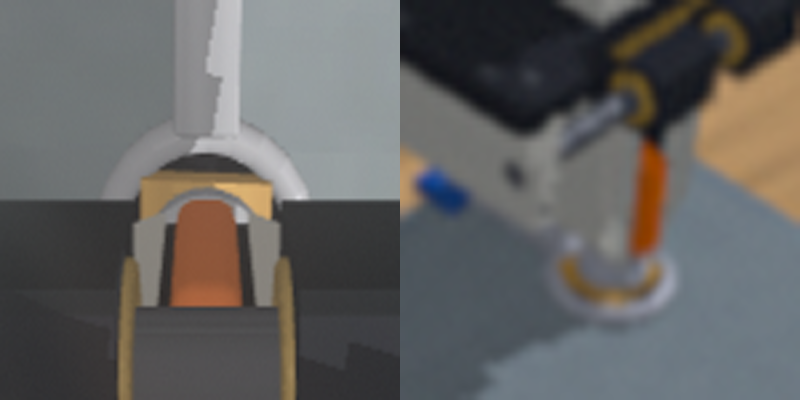

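The collar is resting on the brass face, with a hard stop at 45 N, so the key is home. I'll ease the push and turn clockwise.

Call:
jog_arm --plan '[{"offset": [0, 0, -0.013], "twist": [0, 0, 0], "fingers": -1}, {"offset": [0, 0, -0.013], "twist": [0, 0, 0], "fingers": -1}, {"offset": [0, 0, -0.013], "twist": [0, 0, 0.02], "fingers": -1}, {"offset": [0, 0, -0.013], "twist": [0, 0, 0.04], "fingers": -1}, {"offset": [0, 0, -0.013], "twist": [0, 0, 0.06], "fingers": -1}, {"offset": [0, 0, -0.013], "twist": [0, 0, 0.08], "fingers": -1}, {"offset": [0, 0, -0.013], "twist": [0, 0, 0.1], "fingers": -1}, {"offset": [0, 0, -0.013], "twist": [0, 0, 0.12], "fingers": -1}, {"offset": [0, 0, -0.013], "twist": [0, 0, 0.12], "fingers": -1}]'

```text
clock: 15.82
position: [0.477, 0.2555, 0.1326]
ee_rot: [0.86, 3.019, 0.0]
force: [-4.5, -4.8, 23.3]
width: 0.105
gripper_force: 60.0
```

```bash
python3 m.py; python3 -c "
from h import *
print(observe()['ft_torque'])"
```

```text
15.825 [0.477  0.2555 0.1326] yaw tooly 58.18 tilt [-2.4e-03  8.0e-04 -1.0e+00] q [-0.09  0.52 -0.69  1.87  0.42  0.9   0.03] F [-4.5 -4.8 23.3] w 0.105 60.0
[-1.19091948  1.01223149  0.08284954]
```

Call:
jog_arm --plan '[{"offset": [0, 0, 0], "twist": [0, 0, 0.02], "fingers": -1}, {"offset": [0, 0, 0], "twist": [0, 0, 0.04], "fingers": -1}, {"offset": [0, 0, 0], "twist": [0, 0, 0.06], "fingers": -1}, {"offset": [0, 0, 0], "twist": [0, 0, 0.08], "fingers": -1}, {"offset": [0, 0, 0], "twist": [0, 0, 0.1], "fingers": -1}, {"offset": [0, 0, 0], "twist": [0, 0, 0.12], "fingers": -1}, {"offset": [0, 0, 0], "twist": [0, 0, 0.135], "fingers": -1}, {"offset": [0, 0, 0], "twist": [0, 0, 0.148], "fingers": -1}, {"offset": [0, 0, 0], "twist": [0, 0, 0.148], "fingers": -1}, {"offset": [0, 0, 0], "twist": [0, 0, 0.148], "fingers": -1}]'

```text
clock: 17.08
position: [0.4769, 0.2555, 0.1329]
ee_rot: [2.121, 2.315, 0.002]
force: [-6.2, -5.3, 26.3]
width: 0.109
gripper_force: 60.0
```

```bash
python3 m.py
python3 - <<'E'
from h import *
print(observe()['ft_torque'])
w=snap('wrist','w6.png')[60:330,130:430,::-1]; cv2.imwrite('pics/c6.png',cv2.resize(w,(600,540),interpolation=2))
E
```

```text
17.075 [0.4769 0.2555 0.1329] yaw tooly 5.01 tilt [-5.0e-04  2.1e-03 -1.0e+00] q [-0.25  0.47 -0.46  1.88  0.27  0.85 -0.76] F [-6.2 -5.3 26.3] w 0.109 60.0
[-1.50771306  1.57678363  0.14720947]
```

View pics/c6.png

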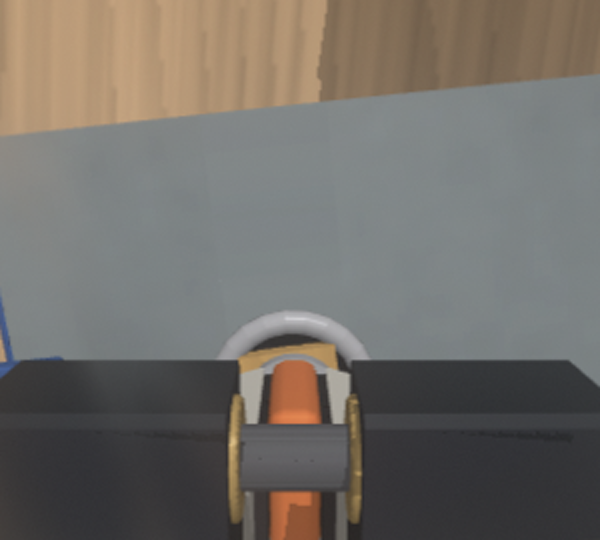

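The brass face edge is parallel to the bin edge, so the plug is at about 90°. The torque is 0.147 N m, so it is on the stop. I'll hold briefly, then hand in.

Call:
jog_arm --plan '[{"offset": [0, 0, 0], "twist": [0, 0, 0.003], "fingers": -1}, {"offset": [0, 0, 0], "twist": [0, 0, 0.003], "fingers": -1}, {"offset": [0, 0, 0], "twist": [0, 0, 0.003], "fingers": -1}, {"offset": [0, 0, 0], "twist": [0, 0, 0.003], "fingers": -1}]'

```text
clock: 17.62
position: [0.477, 0.2554, 0.1329]
ee_rot: [2.143, 2.295, 0.002]
force: [-6.0, -5.3, 26.0]
width: 0.108
gripper_force: 60.0
```

```bash
python3 m.py; python3 -c "
from h import *
print(observe()['ft_torque']); print(sign_off())"
```

```text
17.625 [0.477  0.2554 0.1329] yaw tooly 3.93 tilt [-4.0e-04  2.2e-03 -1.0e+00] q [-0.26  0.46 -0.45  1.88  0.27  0.85 -0.77] F [-6.  -5.3 26. ] w 0.108 60.0
[-1.49620671  1.58821552  0.21496159]
the job is handed in; nothing more can be done
None
```

The orange key is fully home in the lock, turned a quarter turn clockwise to what looks like the stop, and still gripped at 60 N; I handed the job in at 17.6 s, and no verdict was shown.

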